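# Stamp a soap cake in the drawer stand

### The arm

A 7-joint arm with a two-finger parallel gripper is mounted at the origin on the work surface. World frame = base frame: x ahead of the robot, y to its left, z up, the work surface at z = 0. Lengths are in m, angles in rad, forces in N, time in s.
With the tool pointing down it reaches from about 0.425 to 0.925 m from the base axis. Payload 6.8 kg.
Tool frame: the origin (TCP) lies on the centre line of the jaws, within the pads' length; the fingertips stand 14 mm ahead of it and the grasp point (between the pads) lies 5 mm behind it (bot.finger_overhang is the distance from the TCP to the fingertips, in m); z points along the fingers, y is the line along which they close (so a half turn about z gives the same grasp; the last joint's range is limited). The gripper opens to 85 mm and grips with 20 to 120 N. Pads are 22 mm wide; open, the fingers measure 114 mm over their backs; the gripper's body (76 mm by 85 mm) begins 54 mm behind the grasp point. The pads swing forward as they close: fully open they stand 13 mm farther back than shut.
Start: joints at [-1.457, 0.477, 0.022, 1.555, -0.011, 1.109, -0.083], TCP at [0.148, 0.658, 0.245] pointing down, gripper open.
Joint ranges: [-2.96, 2.96], [-0.34, 2.1], [-1.41, 1.46], [0.24, 2.44], [-1.37, 4.51], [0.17, 1.92], [-2.96, 2.96]. Speed limits (rad/s): [2.39, 2.39, 3.14, 3.14, 3.14, 3.14, 3.14].

### API

Orientations are given as a unit quaternion [w, x, y, z].
In Python, from station import bot gives the robot as it stands.
- The arm moves only by the shell command python3 -m inch 'ROWS' [OPENING] [FORCE]. ROWS is JSON, a list of rows, each a list of 4 numbers: the shift along the tool's x, y, z in m, then the turn about the tool's z in degrees. A call has 1 to 12 rows; each row shifts and turns the commanded pose from where the row before left it, along the tool's axes as they then stand; what a row does not reach is not made up. A row lasts 1/10 s, in which the tool goes at most 50 mm and 8.59 degrees, less where a joint would pass 70% of its speed; a pose out of reach is approached as far as the arm can. A call is refused whole if a number of a shift passes 0.05 or a number of a turn 8.59, either way. A call with a gripper value outside its range is refused whole. OPENING is the finger opening in m, from 0 to 0.0854, set as the call begins (- or left out, the last holds). The fingers move at their own pace and stop on an object; FORCE is the grip in N (left out, the last holds). Time passes only in rows, so rows that do not move let the fingers close. It gives the time, the measured TCP pose, the force, the opening and the grip force at its end, in the units of the state.
- bot.get_obs(): the state, without advancing time (a new reading comes with each control period).
- bot.read_camera(name): name is "scene" or "side" or "wrist"; returns a dict with "color" (400x640x3 uint8, red, green, blue), "mtx" (3x3 intrinsics, pixels), "dist_coeffs" ([k1, k2, p1, p2, k3] as OpenCV has them; the pictures are not rectified), "world_from_camera" (4x4, takes a point from camera to world coordinates); the wrist camera has in their place "hand_eye" (4x4, takes a point from camera to tool coordinates, whose origin is the TCP and whose axes are the flange's). Camera axes: x right, y up, looking along -z (the intrinsics and any distortion apply to the point x, -y, -z); pixel columns grow to the right and rows downward; lengths in m; the calibration is good to about 2 mm. A picture is of the moment at which its call begins: read the wrist's pose just before it. There is no depth.
- bot.hand_in(): hands the job in; it is judged then, once.
The state is a dict: "t": time; "q": joint angles; "joint_vel": joint speeds; "joint_torque": joint torques, N m; "eef_pos": TCP position; "tool_rot": TCP orientation; "contact_force": force on the tool from outside, world axes, zero at the start; "torque": the same for the moment, N m; "gripper_width": opening from 0.0 (shut) to 1.0 (fully open); "grasp_force": force on a finger pad.
Only numpy, scipy, OpenCV 4.12 (cv2) and the standard library are available. Lean on these libraries where they do the work, as an engineer would, in place of code of your own. Each camera call takes 0.05 s, during which the arm holds its last target. There are 200 camera calls.

### The job

Stamp the round flat-topped soap: set it flat in the nest of the stamping stand's open drawer and push the drawer fully home until it seats at its catch. Then take the mallet and, with a brisk blow of its head on the steel cap (not with the hand), drive the sprung stamp all the way down onto the soap. Let the stamp spring back up, stand the mallet back on its cork pad, head on its face as you found it, and leave the other things where they are.

Things in the scene. Friction and masses are not known exactly. Their poses are not given: they have to be found in the camera images.
- soap: the soap to stamp: plain cream round flat-topped drum, 58 mm diameter, 30 mm high, 85 g or so, standing on the table among a rectangular bar and a domed soap (their places are swapped about). Origin: centre of its underside, z up.
- stand: plywood stamping stand fixed to the table, 120 mm deep (x) by 152 mm wide (y), top at 85 mm; origin on the table, under the vertical plunger axis; its open front looks along its own -x, the front face is 55 mm from the origin. Its x axis is the direction in which the drawer is pushed home. Its yaw varies. A 30 mm wide steel bush on top reaches 97 mm high around the plunger stem.
- drawer (a joint): drawer of the stand, m: 0 = fully home, grows as it is drawn out towards the robot (starts about 0.1 open, end of travel 0.125). Sliding friction about 1 N. A sprung ball catch resists with up to about 8 N between 13 and 6 mm open; past that it pulls the drawer home to a firm stop at 0. Pushing it on the knob with about 12 to 16 N, on to the stop, is enough.
- nest (a point): centre of the drawer's nest, on its floor (12 mm above the table): a 66 mm square recess with a 5 mm thick rim only 8 mm high, sides along the stand's x and y; moves with the drawer. The drawer front is a board 136 mm wide, 12 mm thick, 4 to 46 mm high, its outer face 64 mm in front of (stand's -x from) the nest centre. Fully home, the nest centre is under the plunger.
- drawer_knob (a point): centre of the flat front face of the drawer's round wooden knob (28 mm diameter, centre 28 mm above the table), 87 mm in front of the nest centre; push here along the stand's +x.
- plunger (a joint): sprung stamp plunger, m: 0 = up at rest, grows as it goes down (limit 0.020). Brass die 44 mm wide below; with the soap under it, it meets the soap at about 0.016. Spring return: about 2.5 N at the top, 5 N at the soap. Meant to be hit: the mallet should come down faster than about 0.1 m/s and follow through until the die meets the soap; a slow press does not count.
- cap: the plunger with its steel strike cap; origin at the centre of the cap's top, 36 mm diameter, 145 mm above the table when up; the cap is 14 mm thick on a 16 mm stem.
- mallet: wooden mallet of about 260 g standing on one face of its head on the pad. Head: upright cylinder 48 mm diameter, 60 mm high. Handle: level bar 18 mm wide, 22 mm high, centre line 30 mm above the lower face, reaching along the mallet's -x to 145 mm from the head's axis. Origin: centre of the head's lower (striking) face, z up.
- mallet_grip (a point): point on the handle's centre line 50 mm from the head's axis (26 mm clear of the head), near the centre of mass; a good place to grip across the 18 mm width (mallet's y).
- pad: cork pad fixed on the table, 160 mm (x) by 130 mm (y), 5 mm thick; origin centre of underside.
- bar_soap: rectangular soap bar 80 x 50 x 28 mm, loose bystander among the soaps; origin centre of underside
- dome_soap: domed soap, 72 mm across, 35 mm high, loose bystander; origin centre of underside
- tin: low metal can with paper label, 68 mm across, 55 mm high, loose bystander; origin centre of underside
- bottle: amber glass bottle 60 mm across, 170 mm high, loose bystander; origin centre of underside
- brush: hand brush lying flat, loose bystander
- bowl: white ceramic bowl 90 mm across, 45 mm high, loose bystander; origin centre of underside
There are look-alikes about, which are no part of the job. What is shaped like the mallet but green is not meant.

How it is judged:
On the way, in this order (a step that is already met when the one before it is completed fails the run):
1. the round soap sits flat in the drawer's nest, let go, the drawer still out (horizontal distance between soap and nest below 0.009 m and z of soap in the frame of nest between -0.003 and 0.003 m and angle between soap's own z axis and vertical below 0.08 rad and value of joint drawer above 0.05 m and not (contact force between the fingers and soap above 0.3 N)), for 0.2 s.
2. the drawer is fully home at its catch, the soap in its nest (horizontal distance between soap and nest below 0.009 m and z of soap in the frame of nest between -0.003 and 0.003 m and angle between soap's own z axis and vertical below 0.08 rad and value of joint drawer below 0.003 m), for 0.3 s.
3. the mallet is lifted off its pad (z of mallet in the frame of pad above 0.03 m), for 0.1 s.
4. the mallet drives the plunger down briskly (value of joint drawer below 0.003 m and velocity of joint plunger above 0.04 m/s and value of joint plunger above 0.002 m and contact force between mallet and cap above 0.1 N).
5. under the mallet the stamp comes down onto the soap (all of step 2 and value of joint plunger above 0.0145 m and contact force between mallet and cap above 1 N).
At the end, for the whole second after the job is handed in: Soap flat in the nest (within 9 mm), drawer home and plunger back up (each within 3 mm), mallet at rest on the pad, upright on its head's face (0.1 rad), head centre within 65 mm (along) and 50 mm (across) of the pad's centre (all of step 2 and value of joint plunger below 0.003 m and x of mallet in the frame of pad between -0.065 and 0.065 m and y of mallet in the frame of pad between -0.05 and 0.05 m and z of mallet in the frame of pad between 0.002 and 0.008 m and angle between mallet's own z axis and vertical below 0.1 rad and linear speed of each of mallet, soap below 0.02 m/s); the robot touches nothing.
It fails at once if the plunger is pressed with the hand instead of the mallet (contact force between the arm and cap above 2 N and value of joint plunger above 0.004 m).
It fails at once if one of the other things (bar soap, domed soap, tin, bottle, brush, bowl) is moved more than 30 mm (distance of any of bar_soap, dome_soap, tin, bottle, brush, bowl from where it was at the start of the episode above 0.03 m).
It also fails if it takes over 69 s, if anything falls off the work surface, if the arm or the gripper's body presses on something with over 40 N, if the wrist force passes 120 N, or if a joint passes its speed limit or range.

## Working session

There is one attempt and no reset: what is moved stays moved. The work goes in short steps, Python scripts to look and compute and a shell command to move; the robot and the scene stay as the last step left them, time stands still between calls to the robot, and variables do not carry over. Pictures are saved under pics/ and viewed, at most 10 in all, crops included, and the job is handed in when it is done.

```bash
ls; mkdir -p pics; cat > h.py <<'E'
import numpy as np, cv2
from station import bot
from scipy.spatial.transform import Rotation as R
def snap(n):
    o=bot.get_obs(); c=bot.read_camera(n)
    if "world_from_camera" in c: T=np.array(c["world_from_camera"])
    else:
        q=o["tool_rot"]; W=np.eye(4); W[:3,:3]=R.from_quat([q[1],q[2],q[3],q[0]]).as_matrix(); W[:3,3]=o["eef_pos"]
        T=W@np.array(c["hand_eye"])
    return np.array(c["color"]),np.array(c["mtx"]),np.array(c["dist_coeffs"]),T
def ray(cam,uv):
    _,K,D,T=cam
    p=cv2.undistortPoints(np.array(uv,float).reshape(-1,1,2),K,D)[:,0]
    d=np.c_[p[:,0],-p[:,1],-np.ones(len(p))]@T[:3,:3].T
    return T[:3,3],d
def onz(cam,uv,z):
    o,d=ray(cam,uv); return o+d*((z-o[2])/d[:,2])[:,None]
def proj(cam,P):
    _,K,D,T=cam
    p=(np.atleast_2d(P)-T[:3,3])@T[:3,:3]; p=p*[1,-1,-1]
    return cv2.projectPoints(p,np.zeros(3),np.zeros(3),K,D)[0][:,0]
def save(cam,f): cv2.imwrite(f,cam[0][:,:,::-1])
E
python3 - <<'E'
from h import *
for n in("scene","side"):
    c=snap(n); save(c,f"pics/{n}0.png"); np.savez(f"{n}0.npz",*c); print(n,c[3].round(3).tolist(),c[1][0,0])
o=bot.get_obs(); print(o); print(bot.read_camera("wrist")["hand_eye"])
E
```

```text
pics
scene [[-0.74, -0.551, 0.386, 0.829], [0.673, -0.61, 0.419, 0.422], [0.005, 0.57, 0.822, 0.955], [0.0, 0.0, 0.0, 1.0]] 391.1616027270292
side [[0.909, 0.33, -0.255, 0.145], [-0.417, 0.71, -0.568, -0.695], [-0.007, 0.622, 0.783, 1.039], [0.0, 0.0, 0.0, 1.0]] 374.67098165637236
{'t': 0.1, 'q': array([-1.45710419,  0.47774133,  0.02238995,  1.55633584, -0.01149659,
        1.10931905, -0.08309402]), 'joint_vel': array([-0.00037449, -0.0012532 ,  0.00108131, -0.00292312,  0.00055897,
        0.00174647, -0.00095025]), 'joint_torque': array([ 3.19744962e-03, -5.97763252e+01,  1.61280792e+00, -2.81955403e+01,
        1.27540663e-02,  5.04436859e-03,  8.80970816e-06]), 'eef_pos': array([0.14841172, 0.65796056, 0.2444149 ]), 'tool_rot': array([-1.91408295e-05,  1.10675989e-01,  9.93856189e-01, -8.37171966e-04]), 'contact_force': array([0.21252269, 0.41252847, 0.14374066]), 'torque': array([-0.03807188,  0.0163129 ,  0.04314463]), 'grasp_force': 0.0, 'gripper_width': 0.9971964617720032}
[[-6.80853512e-04  9.47779501e-01  3.18925625e-01  8.10306079e-02]
 [ 9.99999433e-01  9.06430146e-04 -5.58885117e-04  8.21042053e-05]
 [-8.18783658e-04  3.18925063e-01 -9.47779581e-01 -1.28311408e-01]
 [ 0.00000000e+00  0.00000000e+00  0.00000000e+00  1.00000000e+00]]
```

View pics/scene0.png

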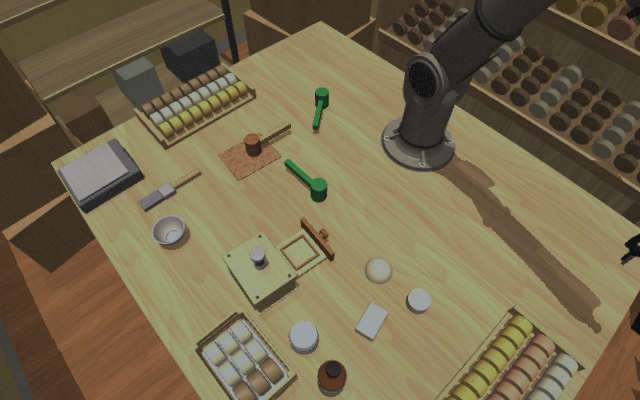

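View pics/side0.png

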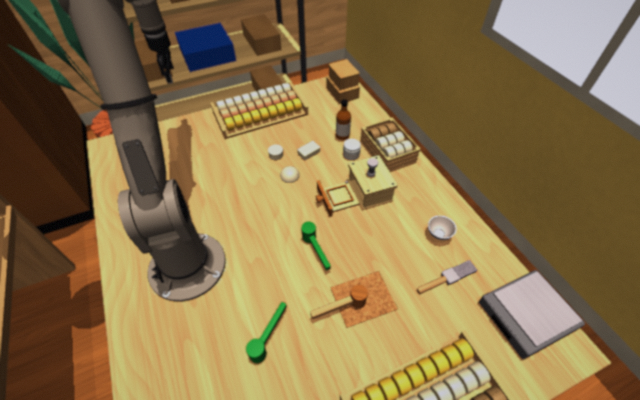

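Scene view: flat round soap at (419,300), dome at (378,270), bar at (371,321), cap at (258,255), drawer knob at (323,235), mallet head at (252,143) on the pad, handle end at (290,127). Side view: soap (276,151), cap (372,163), mallet head (358,294). Next I'll get rough positions.

```bash
python3 - <<'E'
from h import *
L=lambda n:[np.load(f"{n}0.npz")[k] for k in("arr_0","arr_1","arr_2","arr_3")]
s,d=L("scene"),L("side")
for n,z,a,b in [("soap",.03,(419,296),(276,150)),("cap",.145,(257,250),(373,160)),("mallet",.065,(252,138),(358,290)),("hend",.035,(290,127),(313,313)),("knob",.028,(325,234),(317,189)),("nest",.02,(299,254),(341,196)),("bar",.028,(372,318),(309,149)),("dome",.02,(379,270),(289,173)),("bottle",.0,(330,385),(342,135)),("tin",.055,(304,332),(351,143))]:
    print(n,onz(s,a,z)[0].round(3),onz(d,b,z)[0].round(3))
for p in [(270,236),(298,274),(255,304),(224,261)]: print("standtop",onz(s,p,.085)[0].round(3))
for p in [(218,156),(258,136),(281,158),(240,178)]: print("pad",onz(s,p,.005)[0].round(3))
print("front board ends top z.046",onz(s,[(303,219),(333,251)],.046).round(3))
E
```

```text
soap [0.419 0.342 0.03 ] [0.425 0.34  0.03 ]
cap [0.661 0.03  0.145] [0.669 0.04  0.145]
mallet [ 0.425 -0.325  0.065] [ 0.426 -0.32   0.065]
hend [ 0.291 -0.306  0.035] [ 0.289 -0.316  0.035]
knob [0.472 0.058 0.028] [0.487 0.095 0.028]
nest [0.56  0.053 0.02 ] [0.553 0.036 0.02 ]
bar [0.543 0.301 0.028] [0.543 0.293 0.028]
dome [0.437 0.226 0.02 ] [0.428 0.215 0.02 ]
bottle [ 0.716  0.339 -0.   ] [0.711 0.339 0.   ]
tin [0.689 0.223 0.055] [0.691 0.229 0.055]
standtop [ 0.6   -0.008  0.085]
standtop [0.615 0.117 0.085]
standtop [0.735 0.107 0.085]
standtop [ 0.727 -0.029  0.085]
pad [ 0.525 -0.386  0.005]
pad [ 0.378 -0.369  0.005]
pad [ 0.381 -0.244  0.005]
pad [ 0.524 -0.267  0.005]
front board ends top z.046 [[ 0.491 -0.009  0.046]
 [ 0.497  0.115  0.046]]
```

```bash
cat >> h.py <<'E'
def go(target,yaw=None):
    "print tool-frame shift to target and turn (deg) to get tool y along world yaw+90"
    o=bot.get_obs(); q=o["tool_rot"]; M=R.from_quat([q[1],q[2],q[3],q[0]]).as_matrix()
    s=M.T@(np.array(target)-o["eef_pos"]); print("shift mm",(s*1000).round(1))
    ty=M[:,1]; a=np.degrees(np.arctan2(-ty[0],ty[1]))
    print("tool yaw deg",a.round(2), "tilt",M[:,2].round(4), "turn", None if yaw is None else (a-yaw).round(2), "pos",o["eef_pos"].round(4),"t",o["t"])
E
python3 - <<'E'
from h import *
go([.422,.341,.16],-5.2)
E
```

```text
shift mm [-336.6 -249.    84.9]
tool yaw deg -12.71 tilt [-2.0e-04 -1.4e-03 -1.0e+00] turn -7.51 pos [0.1484 0.6581 0.2445] t 0.15
```

```bash
python3 -m inch '[[-0.0337,-0.0249,0.0085,0],[-0.0337,-0.0249,0.0085,0],[-0.0337,-0.0249,0.0085,0],[-0.0337,-0.0249,0.0085,0],[-0.0337,-0.0249,0.0085,0],[-0.0337,-0.0249,0.0085,0],[-0.0337,-0.0249,0.0085,0],[-0.0337,-0.0249,0.0085,0],[-0.0337,-0.0249,0.0085,0],[-0.0337,-0.0249,0.0085,0],[0,0,0,-7.5],[0,0,0,0]]' 0.085
python3 - <<'E'
from h import *
c=snap("wrist"); np.savez("w1.npz",*c); save(c,"pics/w1.png")
print(proj(c,[.422,.341,.03]))
go([.422,.341,.16],-5.2)
E
```

```text
t: 1.35
eef_pos: [0.4232, 0.34, 0.1599]
tool_rot: [-0.0, 0.046, 0.999, -0.0]
contact_force: [-0.8, -0.2, -0.8]
gripper_width: 0.996
grasp_force: 0.0
[[315.13950564 188.82250631]]
shift mm [ 0.4 -0.4  0.2]
tool yaw deg -5.38 tilt [-6.e-04  2.e-04 -1.e+00] turn -0.18 pos [0.4224 0.3414 0.1602] t 1.4
```

View pics/w1.png

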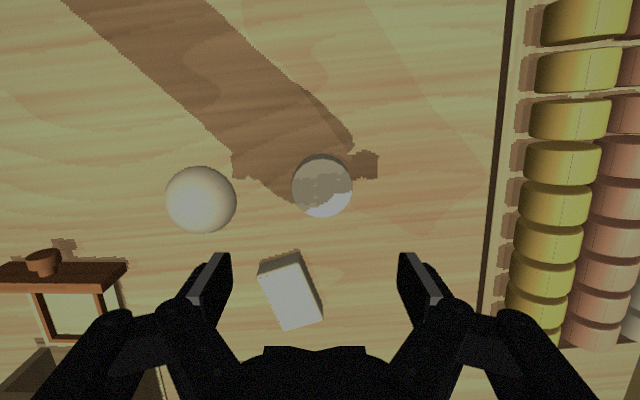

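Wrist view: soap's top circle centred about (322,188), dome at (201,200), bar at (290,292); drawer front and knob at left (43,262).

```bash
python3 - <<'E'
from h import *
f=np.load("w1.npz"); c=[f[k] for k in("arr_0","arr_1","arr_2","arr_3")]
g=c[0].astype(int); sat=g.max(2)-g.min(2)
m=((sat<45)&(g.max(2)>100)).astype(np.uint8); m[:,:285]=0;m[:,360:]=0;m[:145]=0;m[225:]=0
k,_=cv2.findContours(m,0,2); k=max(k,key=cv2.contourArea); (u,v),r=cv2.minEnclosingCircle(k); print(u,v,r, cv2.boundingRect(k))
for z in (.03,): 
    p=onz(c,[(u,v),(322,188),(292,188),(352,188)],z); print(p.round(4))
E
```

```text
321.5 186.5 31.53579330444336 (291, 158, 62, 60)
[[0.4203 0.3471 0.03  ]
 [0.4218 0.3474 0.03  ]
 [0.4192 0.3197 0.03  ]
 [0.4244 0.3751 0.03  ]]
```

```bash
python3 - <<'E'
from h import *
go([.4213,.347,.022],-5.2)
E
```

```text
shift mm [  1.5   5.4 138.2]
tool yaw deg -5.38 tilt [-6.e-04  2.e-04 -1.e+00] turn -0.18 pos [0.4224 0.3414 0.1602] t 1.4
```

```bash
python3 -m inch '[[0.0015,0.0054,0.04,0],[0,0,0.04,0],[0,0,0.03,0],[0,0,0.018,0],[0,0,0.01,0],[0,0,0,0]]' 0.085
python3 -m inch '[[0,0,0,0],[0,0,0,0],[0,0,0,0],[0,0,0,0],[0,0,0,0],[0,0,0,0],[0,0,0,0]]' 0.03 25
```

```text
t: 2.0
eef_pos: [0.4203, 0.3475, 0.0214]
tool_rot: [-0.001, 0.045, 0.999, -0.001]
contact_force: [-0.2, 0.2, 0.2]
gripper_width: 0.998
grasp_force: 0.0
t: 2.7
eef_pos: [0.422, 0.3478, 0.0237]
tool_rot: [0.001, 0.046, 0.999, 0.001]
contact_force: [-0.9, -0.4, 6.5]
gripper_width: 0.667
grasp_force: 26.5
```

```bash
python3 -m inch '[[0,0,-0.03,0],[0,0,-0.04,0],[0,0,-0.04,0],[0,0,-0.03,0],[0,0,0,0]]'
python3 - <<'E'
from h import *
go([.555,.045,.16],-5.2)
E
```

```text
t: 3.2
eef_pos: [0.4237, 0.3488, 0.1672]
tool_rot: [0.003, 0.046, 0.999, 0.003]
contact_force: [-0.2, 0.4, -0.8]
gripper_width: 0.668
grasp_force: 27.8
shift mm [-158.5 -290.6    6. ]
tool yaw deg -5.25 tilt [ 0.0063  0.0066 -1.    ] turn -0.05 pos [0.4237 0.3488 0.1672] t 3.2
```

```bash
python3 -m inch '[[-0.0226,-0.0415,0,0],[-0.0226,-0.0415,0,0],[-0.0226,-0.0415,0,0],[-0.0226,-0.0415,0,0],[-0.0226,-0.0415,0,0],[-0.0226,-0.0415,0,0],[-0.0226,-0.0415,0,0],[0,0,0,0],[0,0,0,0]]'
python3 - <<'E'
from h import *
c=snap("wrist"); np.savez("w2.npz",*c); save(c,"pics/w2.png")
print(proj(c,[.555,.045,.012]))
go([.555,.045,.16],-5.2)
E
```

```text
t: 4.1
eef_pos: [0.5524, 0.0416, 0.1617]
tool_rot: [-0.0, 0.047, 0.999, -0.0]
contact_force: [-0.5, 1.7, -1.2]
gripper_width: 0.665
grasp_force: 27.8
[[317.77941339 186.45617661]]
shift mm [-2.8  1.8  1.7]
tool yaw deg -5.25 tilt [-1.2e-03  3.0e-04 -1.0e+00] turn -0.05 pos [0.552  0.0434 0.1617] t 4.15
```

View pics/w2.png

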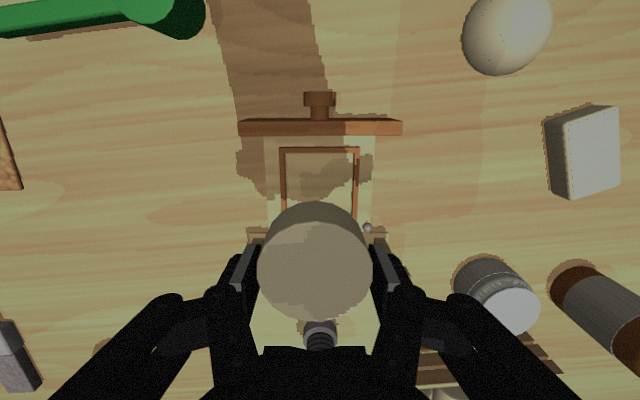

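Wrist view: rim front edge at row 147 (cols 279–360), board top from (239,121) to (402,121), knob top at (320,95), soap held level at (315,275).

```bash
python3 - <<'E'
from h import *
f=np.load("w2.npz"); c=[f[k] for k in("arr_0","arr_1","arr_2","arr_3")]
p=onz(c,[(279.5,147.5),(359.5,147.5)],.020); print("rim",p.round(4),np.linalg.norm(p[1]-p[0]))
b=onz(c,[(239,120),(402,121)],.046); print("board",b.round(4),np.linalg.norm(b[1]-b[0]))
for q,off in((p,.038),(b,.064)):
    v=q[1]-q[0]; a=np.arctan2(-v[0],v[1]); x=np.array([np.cos(a),np.sin(a),0]); print(np.degrees(a),(q.mean(0)+off*x).round(4))
k=onz(c,[(304,93),(335,93)],.042); print("knob",k.round(4))
# column profile of rim front edge + drawer
g=c[0].astype(int)
print(g[140:160,320,:].sum(1)); print(g[112:126,260,:].sum(1)); print(g[112:126,385,:].sum(1))
E
```

```text
rim [[0.5117 0.0132 0.02  ]
 [0.5187 0.0871 0.02  ]] 0.07422384275577144
board [[ 0.4824 -0.0132  0.046 ]
 [ 0.4958  0.1191  0.046 ]] 0.13297370987947796
-5.4550974145151105 [0.553  0.0465 0.02  ]
-5.790018595805101 [0.5528 0.0465 0.046 ]
knob [[0.4668 0.0416 0.042 ]
 [0.4691 0.0664 0.042 ]]
[333 317 339 338 337 315 217 128 203 217 208 181 223 306 343 340 348 349
 346 350]
[260 286 288 296 284 251 127 114 123 153 217 201 217 190]
[413 389 268 275 285 251  98  81 119 267 301 310 306 307]
```

```bash
python3 - <<'E'
from h import *
f=np.load("w2.npz"); c=[f[k] for k in("arr_0","arr_1","arr_2","arr_3")]
o=np.array([.552,.0434,.1617]); 
t=np.linspace(0,2*np.pi,60)
P=np.c_[o[0]+.029*np.cos(t),o[1]+.029*np.sin(t),np.full(60,.168)]; q=proj(c,P); print(q.min(0),q.max(0))
go([.553,.0465,.060],-5.5)
E
```

```text
[258.07535538 217.87822439] [377.45525695 321.04499854]
shift mm [ -0.8   3.1 101.7]
tool yaw deg -5.25 tilt [-1.2e-03  3.0e-04 -1.0e+00] turn 0.25 pos [0.552  0.0434 0.1617] t 4.15
```

```bash
python3 -m inch '[[-0.0008,0.004,0.03,0],[0,0,0.04,0],[0,0,0.03,0],[0,0,0.015,0],[0,0,0.006,0],[0,0,0,0],[0,0,0.003,0],[0,0,0,0]]'
python3 - <<'E'
from h import *
o=bot.get_obs(); print(o["eef_pos"],o["contact_force"],o["tool_rot"])
E
```

```text
t: 4.95
eef_pos: [0.5545, 0.0474, 0.0393]
tool_rot: [0.001, 0.045, 0.999, 0.0]
contact_force: [0.1, -0.1, -1.4]
gripper_width: 0.666
grasp_force: 27.8
[0.55453036 0.04742913 0.03926935] [ 0.13366155 -0.1472827  -1.35546739] [9.10190926e-04 4.54213153e-02 9.98967462e-01 2.92878517e-04]
```

```bash
python3 -m inch '[[0,0,0.002,0],[0,0,0,0],[0,0,0,0]]'; python3 -m inch '[[0,0,0.0015,0],[0,0,0,0],[0,0,0,0]]'
```

```text
t: 5.25
eef_pos: [0.5539, 0.0472, 0.0366]
tool_rot: [0.0, 0.045, 0.999, 0.0]
contact_force: [-0.5, -0.6, -1.5]
gripper_width: 0.664
grasp_force: 27.8
t: 5.55
eef_pos: [0.555, 0.0471, 0.0357]
tool_rot: [0.001, 0.046, 0.999, 0.0]
contact_force: [0.4, -0.4, 5.3]
gripper_width: 0.668
grasp_force: 28.3
```

```bash
python3 -m inch '[[0,0,0,0],[0,0,0,0],[0,0,0,0],[0,0,0,0],[0,0,0,0]]' 0.085; python3 -m inch '[[0,0,-0.02,0],[0,0,-0.04,0],[0,0,-0.04,0],[0,0,-0.04,0],[0,0,0,0],[0,0,0,0]]'
python3 - <<'E'
from h import *
c=snap("wrist"); np.savez("w3.npz",*c); save(c,"pics/w3.png")
go([.553,.0465,.060],-5.5)
E
```

```text
t: 6.05
eef_pos: [0.5537, 0.0472, 0.0347]
tool_rot: [-0.0, 0.045, 0.999, -0.0]
contact_force: [0.5, 0.4, -0.0]
gripper_width: 0.998
grasp_force: 0.0
t: 6.65
eef_pos: [0.5542, 0.0474, 0.1757]
tool_rot: [0.001, 0.045, 0.999, 0.0]
contact_force: [-0.6, 0.6, -1.1]
gripper_width: 0.996
grasp_force: 0.0
shift mm [  0.2  -0.8 114.4]
tool yaw deg -5.2 tilt [-6.e-04  1.e-04 -1.e+00] turn 0.3 pos [0.5533 0.0473 0.1744] t 6.7
```

View pics/w3.png

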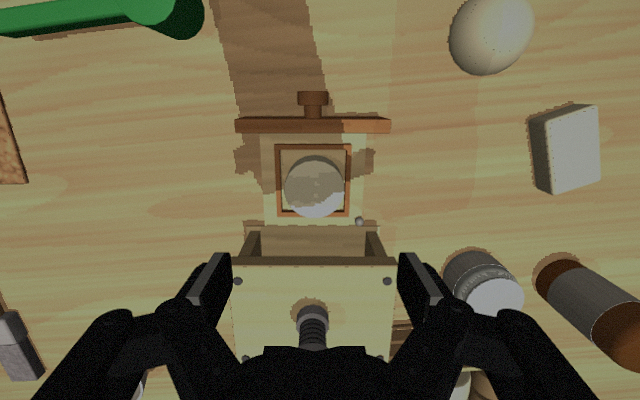

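Wrist view: soap top at (315,190) lies well inside the rim (275–352, 145–217), flat. Now round to the knob with closed fingers.

```bash
python3 - <<'E'
from h import *
f=np.load("w3.npz"); c=[f[k] for k in("arr_0","arr_1","arr_2","arr_3")]
b=onz(c,[(236,117),(390,118)],.046); print("board",b.round(4),np.linalg.norm(b[1]-b[0]))
e=onz(c,[(232.5,265),(396,265)],.085); print("standtop front",e.round(4),np.linalg.norm(e[1]-e[0]))
print("soap",onz(c,[(315,190)],.042).round(4))
k=onz(c,[(298,92),(328,92)],.042); print("knob",k.round(4))
go([.4355,.0578,.033],-5.5)
E
python3 -m inch '[[0.04,0,0.01,0.3],[0.04,0,0.02,0],[0.038,-0.001,0.03,0],[0,0,0,0]]' 0
```

```text
board [[ 0.4828 -0.0133  0.046 ]
 [ 0.4957  0.1184  0.046 ]] 0.13229016653772152
standtop front [[ 0.6033 -0.028   0.085 ]
 [ 0.6164  0.1129  0.085 ]] 0.1415087089151483
soap [[0.5557 0.0482 0.042 ]]
knob [[0.4675 0.0417 0.042 ]
 [0.4698 0.0671 0.042 ]]
shift mm [118.2  -0.2 141.5]
tool yaw deg -5.2 tilt [-6.e-04  1.e-04 -1.e+00] turn 0.3 pos [0.5533 0.0473 0.1744] t 6.7
t: 7.1
eef_pos: [0.4256, 0.0558, 0.1096]
tool_rot: [-0.008, 0.047, 0.999, -0.002]
contact_force: [-0.2, -0.3, 0.9]
gripper_width: 0.324
grasp_force: 0.0
```

```bash
python3 -m inch '[[0,0,0,0],[0,0,0,0],[0,0,0,0]]'
python3 - <<'E'
from h import *
go([.4355,.0578,.033],-5.5)
E
```

```text
t: 7.4
eef_pos: [0.4378, 0.0575, 0.1152]
tool_rot: [0.001, 0.048, 0.999, 0.0]
contact_force: [0.6, -0.0, -0.8]
gripper_width: 0.002
grasp_force: 0.0
shift mm [ 2.5  0.1 82.2]
tool yaw deg -5.53 tilt [ 1.6e-03  2.0e-04 -1.0e+00] turn -0.03 pos [0.4378 0.0575 0.1152] t 7.4
```

```bash
python3 -m inch '[[0.002,0,0.04,0],[0,0,0.03,0],[0,0,0.012,0],[0,0,0,0]]'
python3 -m inch '[[-0.008,0,0,0],[-0.005,0,0,0],[-0.004,0,0,0],[-0.004,0,0,0],[-0.005,0,0,0],[-0.007,0,0,0],[-0.007,0,0,0],[-0.007,0,0,0],[-0.007,0,0,0],[-0.007,0,0,0]]'
python3 - <<'E'
from h import *
go([.4355,.0578,.033],-5.5)
E
```

```text
t: 7.8
eef_pos: [0.434, 0.0572, 0.0318]
tool_rot: [-0.001, 0.048, 0.999, -0.0]
contact_force: [0.1, 0.4, -0.6]
gripper_width: -0.001
grasp_force: 0.0
t: 8.8
eef_pos: [0.4955, 0.0516, 0.0327]
tool_rot: [-0.0, 0.048, 0.999, 0.0]
contact_force: [-1.2, 1.0, -0.1]
gripper_width: 0.004
grasp_force: 0.5
shift mm [60.4  0.4 -0.3]
tool yaw deg -5.51 tilt [-1.e-04  0.e+00 -1.e+00] turn -0.01 pos [0.4955 0.0516 0.0327] t 8.8
```

```bash
python3 -m inch '[[-0.007,0,0,0],[-0.007,0,0,0],[-0.006,0,0,0],[-0.005,0,0,0],[-0.005,0,0,0],[-0.004,0,0,0],[-0.004,0,0,0]]'; python3 -m inch '[[-0.004,0,0,0],[-0.004,0,0,0],[-0.004,0,0,0]]';  python3 -m inch '[[-0.003,0,0,0],[-0.003,0,0,0]]'
```

```text
t: 9.5
eef_pos: [0.533, 0.048, 0.0328]
tool_rot: [-0.0, 0.048, 0.999, -0.0]
contact_force: [-1.5, 1.5, 0.4]
gripper_width: -0.002
grasp_force: 0.5
t: 9.8
eef_pos: [0.5449, 0.0469, 0.0328]
tool_rot: [-0.0, 0.048, 0.999, 0.0]
contact_force: [-1.1, 0.5, -0.2]
gripper_width: 0.0
grasp_force: 0.5
t: 10.0
eef_pos: [0.5509, 0.0462, 0.0328]
tool_rot: [-0.0, 0.048, 0.999, 0.0]
contact_force: [-0.3, 1.1, 0.3]
gripper_width: 0.001
grasp_force: 0.5
```

```bash
python3 -m inch '[[-0.003,0,0,0],[-0.003,0,0,0]]'; python3 -m inch '[[-0.003,0,0,0],[-0.003,0,0,0]]'; python3 -m inch '[[-0.003,0,0,0],[0,0,0,0]]'
```

```text
t: 10.2
eef_pos: [0.5549, 0.0458, 0.0325]
tool_rot: [-0.002, 0.048, 0.999, -0.0]
contact_force: [-8.6, 1.4, 6.1]
gripper_width: 0.002
grasp_force: 4.2
t: 10.4
eef_pos: [0.5613, 0.0453, 0.0325]
tool_rot: [-0.001, 0.048, 0.999, -0.0]
contact_force: [-3.2, 1.1, 0.8]
gripper_width: -0.001
grasp_force: 1.5
t: 10.6
eef_pos: [0.5666, 0.0446, 0.0329]
tool_rot: [0.001, 0.048, 0.999, -0.0]
contact_force: [-0.1, 0.3, -0.3]
gripper_width: -0.001
grasp_force: 0.0
```

```bash
python3 -m inch '[[-0.002,0,0,0],[0,0,0,0]]'; python3 -m inch '[[-0.002,0,0,0],[0,0,0,0]]'; python3 -m inch '[[-0.002,0,0,0],[0,0,0,0]]'
```

```text
t: 10.8
eef_pos: [0.5666, 0.0446, 0.0327]
tool_rot: [-0.001, 0.048, 0.999, -0.0]
contact_force: [-4.4, 0.5, 3.5]
gripper_width: -0.003
grasp_force: 2.3
t: 11.0
eef_pos: [0.5667, 0.0445, 0.0324]
tool_rot: [-0.003, 0.048, 0.999, -0.0]
contact_force: [-10.1, 0.5, 6.8]
gripper_width: 0.006
grasp_force: 5.0
t: 11.2
eef_pos: [0.5667, 0.0445, 0.0321]
tool_rot: [-0.005, 0.048, 0.999, -0.0]
contact_force: [-14.8, 2.5, 11.1]
gripper_width: 0.0
grasp_force: 7.4
```

```bash
python3 -m inch '[[0.01,0,0,0],[0.03,0,0,0],[0.02,0,-0.03,0],[0,0,-0.05,0],[0,0,-0.05,0],[0,0,0,0],[0,0,0,0]]' 0.06
python3 - <<'E'
from h import *
go([.376,-.318,.165],-5)
E
```

```text
t: 11.9
eef_pos: [0.5134, 0.0501, 0.1645]
tool_rot: [0.003, 0.048, 0.999, 0.001]
contact_force: [-0.3, -0.1, -0.2]
gripper_width: 0.699
grasp_force: 0.0
shift mm [ 101.3 -379.7   -1.6]
tool yaw deg -5.53 tilt [ 0.0052  0.0012 -1.    ] turn -0.53 pos [0.5134 0.0501 0.1645] t 11.9
```

```bash
python3 -m inch '[[0.0113,-0.0422,0,0],[0.0113,-0.0422,0,0],[0.0113,-0.0422,0,0],[0.0113,-0.0422,0,0],[0.0113,-0.0422,0,0],[0.0113,-0.0422,0,0],[0.0113,-0.0422,0,0],[0.0113,-0.0422,0,0],[0.0113,-0.0422,0,0],[0,0,0,0],[0,0,0,0]]'
python3 - <<'E'
from h import *
c=snap("wrist"); np.savez("w4.npz",*c); save(c,"pics/w4.png")
print(proj(c,[[.376,-.318,.046],[.4255,-.3225,.065]]))
go([.376,-.318,.165],-5)
E
```

```text
t: 13.0
eef_pos: [0.373, -0.3188, 0.1616]
tool_rot: [-0.001, 0.05, 0.999, 0.0]
contact_force: [0.5, 0.1, -0.2]
gripper_width: 0.703
grasp_force: 0.0
[[315.31244471 198.29507496]
 [315.86508858 258.75273897]]
shift mm [-2.3 -0.2 -3.3]
tool yaw deg -5.53 tilt [-0.0017  0.001  -1.    ] turn -0.53 pos [ 0.3738 -0.3176  0.1617] t 13.05
```

View pics/w4.png

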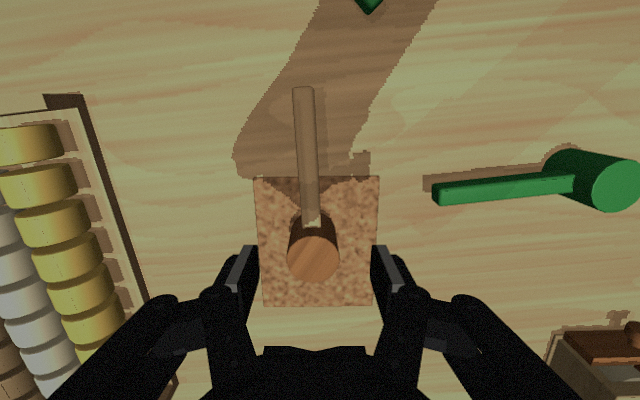

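Wrist view: mallet head top at (313,257), handle from about (311,215) to its end at (303,88); pad corners (254,177), (380,177), (374,305), (263,306).

```bash
python3 - <<'E'
from h import *
f=np.load("w4.npz"); c=[f[k] for k in("arr_0","arr_1","arr_2","arr_3")]
h=onz(c,[(303,88),(306.5,140),(310.5,205)],.046); H=onz(c,[(313,257)],.065)[0]; print(h.round(4),H.round(4))
v=H-h[0]; a=np.arctan2(v[1],v[0]); print("yaw",np.degrees(a),"len",np.hypot(v[0],v[1]))
v2=h[2]-h[0]; print("yaw handle",np.degrees(np.arctan2(v2[1],v2[0])))
pd=onz(c,[(254,177),(380,177),(374,305),(263,306)],.005); print("pad",pd.round(4),pd.mean(0).round(4))
g=H-.05*np.array([np.cos(a),np.sin(a),0]); print(g.round(4))
go([g[0],g[1],.033],np.degrees(a))
E
```

```text
[[ 0.2836 -0.3186  0.046 ]
 [ 0.3243 -0.3202  0.046 ]
 [ 0.3819 -0.3229  0.046 ]] [ 0.4235 -0.3248  0.065 ]
yaw -2.5475862821383997 len 0.14008021201778476
yaw handle -2.5034373944054096
pad [[ 0.3611 -0.3786  0.005 ]
 [ 0.3739 -0.2518  0.005 ]
 [ 0.53   -0.2631  0.005 ]
 [ 0.5182 -0.3942  0.005 ]] [ 0.4458 -0.322   0.005 ]
[ 0.3736 -0.3226  0.065 ]
shift mm [ -0.5  -5.1 128.7]
tool yaw deg -5.53 tilt [-0.0017  0.001  -1.    ] turn -2.98 pos [ 0.3738 -0.3176  0.1617] t 13.05
```

```bash
python3 -m inch '[[-0.0005,-0.0052,0.03,-3],[0,0,0.04,0],[0,0,0.03,0],[0,0,0.02,0],[0,0,0.009,0],[0,0,0,0],[0,0,0,0]]' 0.06
python3 - <<'E'
from h import *
go([.3736,-.3226,.033],-2.55)
E
```

```text
t: 13.75
eef_pos: [0.3749, -0.3231, 0.0343]
tool_rot: [0.0, 0.021, 1.0, -0.0]
contact_force: [-0.2, -0.3, 0.1]
gripper_width: 0.703
grasp_force: 0.0
shift mm [1.3 0.5 1.3]
tool yaw deg -2.45 tilt [ 7.e-04 -2.e-04 -1.e+00] turn 0.1 pos [ 0.3749 -0.3231  0.0343] t 13.75
```

```bash
python3 -m inch '[[0,0,0,0],[0,0,0,0],[0,0,0,0],[0,0,0,0],[0,0,0,0],[0,0,0,0],[0,0,0,0],[0,0,0,0]]' 0 100
python3 -m inch '[[0,0,-0.01,0],[0,0,-0.02,0],[0,0,-0.04,0],[0,0,-0.05,0],[0,0,-0.05,0],[0,0,-0.03,0],[0,0,0,0],[0,0,0,0]]'
python3 - <<'E'
from h import *
go([.6144,.039,.230],-2.55)
E
```

```text
t: 14.55
eef_pos: [0.3746, -0.3237, 0.0347]
tool_rot: [0.001, 0.022, 1.0, -0.0]
contact_force: [-1.2, 1.7, 6.1]
gripper_width: 0.188
grasp_force: 97.4
t: 15.35
eef_pos: [0.3737, -0.3231, 0.2339]
tool_rot: [0.0, 0.022, 1.0, 0.0]
contact_force: [-0.6, 1.3, -3.8]
gripper_width: 0.189
grasp_force: 98.3
shift mm [-224.6  372.2    4.1]
tool yaw deg -2.5 tilt [ 5.e-04  3.e-04 -1.e+00] turn 0.05 pos [ 0.3737 -0.3231  0.2339] t 15.35
```

```bash
python3 -m inch '[[-0.0225,0.037,0,0],[-0.0225,0.037,0,0],[-0.0225,0.037,0,0],[-0.0225,0.037,0,0],[-0.0225,0.037,0,0],[-0.0225,0.037,0,0],[-0.0225,0.037,0,0],[-0.0225,0.037,0,0],[-0.0225,0.037,0,0],[-0.0225,0.037,0,0],[0,0,0,0],[0,0,0,0]]'
python3 - <<'E'
from h import *
s=snap("scene"); d=snap("side")
go([.614,.037,.200],-2.55)
a=s[0][180:330,180:380]; b=d[0][90:240,290:490]
cv2.imwrite("pics/c5.png",cv2.resize(np.vstack([a,b])[:,:,::-1],None,fx=2,fy=2))
print(proj(s,[.664,.035,.145]),proj(d,[.664,.035,.145]))
E
```

```text
t: 16.55
eef_pos: [0.6137, 0.0375, 0.2306]
tool_rot: [-0.003, 0.021, 1.0, -0.001]
contact_force: [-0.9, -1.4, -3.4]
gripper_width: 0.193
grasp_force: 98.3
shift mm [-0.4  2.3 31.8]
tool yaw deg -2.6 tilt [-0.0039 -0.0015 -1.    ] turn -0.05 pos [0.6137 0.0347 0.2318] t 16.65
[[257.29429865 252.26770115]] [[372.33557164 161.48572104]]
```

View pics/c5.png

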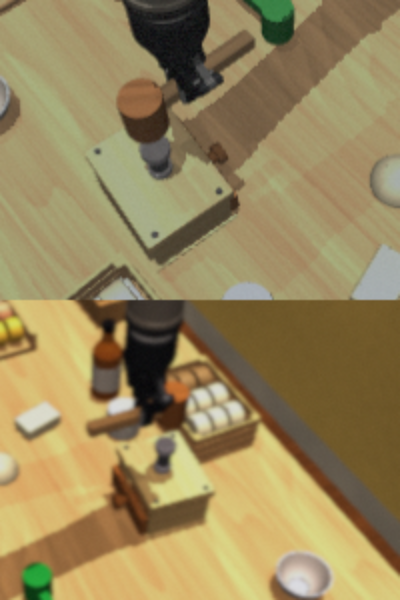

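The crop shows the head above the cap: head top at (141,100), cap at (156,155) directly beneath in the scene view; in the side view the cap is at (165,445). The cap projection agrees with my estimate, so strike.

```bash
python3 -m inch '[[0,0.002,0.01,0],[0,0,0.018,0],[0,0,0.02,0],[0,0,0.02,0],[0,0,0.006,0],[0,0,0.003,0],[0,0,0,0],[0,0,0,0]]'
```

```text
t: 17.45
eef_pos: [0.6141, 0.0372, 0.1587]
tool_rot: [-0.001, 0.023, 1.0, 0.0]
contact_force: [-9.0, -0.7, 13.6]
gripper_width: 0.189
grasp_force: 100.7
```

```bash
python3 -m inch '[[0,0,0.0015,0],[0,0,0,0]]'; python3 -m inch '[[0,0,-0.02,0],[0,0,-0.03,0],[0,0,-0.03,0],[0,0,0,0],[0,0,0,0]]'
python3 - <<'E'
from h import *
go([.3746,-.3237,.234],-2.5)
c=snap("wrist"); np.savez("w6.npz",*c); save(c,"pics/w6.png")
E
```

```text
t: 17.65
eef_pos: [0.6141, 0.0372, 0.1585]
tool_rot: [-0.001, 0.023, 1.0, 0.0]
contact_force: [-14.7, -0.2, 22.4]
gripper_width: 0.188
grasp_force: 102.3
t: 18.15
eef_pos: [0.615, 0.0378, 0.2353]
tool_rot: [0.0, 0.022, 1.0, 0.0]
contact_force: [0.4, 0.2, -3.2]
gripper_width: 0.192
grasp_force: 98.5
shift mm [ 224.  -371.9    1.1]
tool yaw deg -2.56 tilt [ 5.e-04  2.e-04 -1.e+00] turn -0.06 pos [0.615  0.0378 0.2353] t 18.15
```

View pics/w6.png

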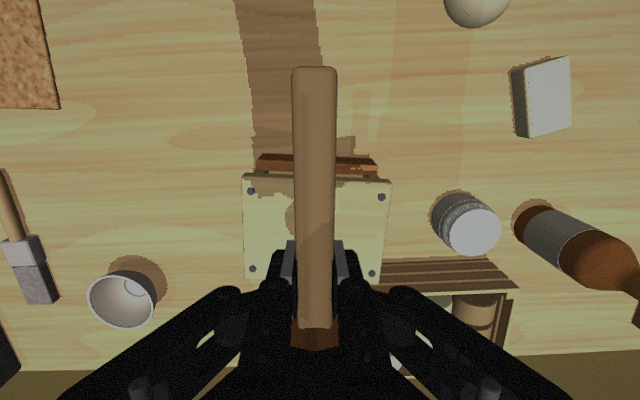

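The view shows the drawer home, and the mallet still level in the grip along the tool's axis. Now it goes back to the pad.

```bash
python3 -m inch '[[0.0224,-0.0372,0,0],[0.0224,-0.0372,0,0],[0.0224,-0.0372,0,0],[0.0224,-0.0372,0,0],[0.0224,-0.0372,0,0],[0.0224,-0.0372,0,0],[0.0224,-0.0372,0,0],[0.0224,-0.0372,0,0],[0.0224,-0.0372,0,0],[0.0224,-0.0372,0,0],[0,0,0,0],[0,0,0,0]]'
python3 - <<'E'
from h import *
go([.379,-.3237,.0345],-2.5)
E
```

```text
t: 19.4
eef_pos: [0.3736, -0.3238, 0.2339]
tool_rot: [-0.001, 0.023, 1.0, 0.001]
contact_force: [0.2, 0.8, -3.5]
gripper_width: 0.188
grasp_force: 98.5
shift mm [-5.900e+00  1.000e-01  1.994e+02]
tool yaw deg -2.69 tilt [-0.0024  0.0013 -1.    ] turn -0.19 pos [ 0.3736 -0.3238  0.2339] t 19.4
```

```bash
python3 -m inch '[[-0.006,0,0.04,0],[0,0,0.045,0],[0,0,0.045,0],[0,0,0.03,0],[0,0,0.02,0],[0,0,0.01,0],[0,0,0.006,0],[0,0,0,0],[0,0,0,0]]'; python3 -m inch '[[0,0,0.002,0],[0,0,0,0]]'; python3 -m inch '[[0,0,0.0015,0],[0,0,0,0]]'
```

```text
t: 20.3
eef_pos: [0.3819, -0.324, 0.04]
tool_rot: [0.001, 0.022, 1.0, -0.0]
contact_force: [-0.3, -0.8, -2.4]
gripper_width: 0.188
grasp_force: 98.5
t: 20.5
eef_pos: [0.3816, -0.324, 0.0378]
tool_rot: [0.001, 0.022, 1.0, -0.0]
contact_force: [0.1, 0.1, -3.7]
gripper_width: 0.189
grasp_force: 98.5
t: 20.7
eef_pos: [0.3812, -0.3238, 0.0359]
tool_rot: [0.0, 0.022, 1.0, -0.0]
contact_force: [-0.3, -1.0, -3.3]
gripper_width: 0.191
grasp_force: 98.5
```

```bash
python3 -m inch '[[0,0,0.001,0],[0,0,0,0]]'; python3 -m inch '[[0,0,0.001,0],[0,0,0,0]]'
```

```text
t: 20.9
eef_pos: [0.3812, -0.3238, 0.0349]
tool_rot: [0.0, 0.022, 1.0, -0.0]
contact_force: [0.2, -0.3, -0.1]
gripper_width: 0.184
grasp_force: 99.1
t: 21.1
eef_pos: [0.3811, -0.3239, 0.0347]
tool_rot: [0.0, 0.022, 1.0, 0.0]
contact_force: [-4.4, 2.9, 10.5]
gripper_width: 0.192
grasp_force: 100.9
```

Seated on the pad; release and rise.

```bash
python3 -m inch '[[0,0,-0.001,0],[0,0,0,0],[0,0,0,0],[0,0,0,0],[0,0,0,0],[0,0,0,0]]' 0.06; python3 -m inch '[[0,0,-0.02,0],[0,0,-0.04,0],[0,0,-0.04,0],[0,0,-0.04,0],[0.03,0,0,0],[0,0,0,0],[0,0,0,0],[0,0,0,0],[0,0,0,0]]'
python3 - <<'E'
from h import *
w=snap("wrist"); s=snap("scene")
a=w[0]; b=cv2.resize(s[0][200:325,160:360],(640,400))
cv2.imwrite("pics/f.png",cv2.resize(np.vstack([a,b])[:,:,::-1],(480,600)))
E
```

```text
t: 21.7
eef_pos: [0.3811, -0.3238, 0.0347]
tool_rot: [-0.0, 0.022, 1.0, 0.0]
contact_force: [-0.0, 0.3, 0.1]
gripper_width: 0.703
grasp_force: 0.0
t: 22.6
eef_pos: [0.3516, -0.3223, 0.1743]
tool_rot: [-0.0, 0.022, 1.0, 0.0]
contact_force: [0.4, 0.7, 0.1]
gripper_width: 0.704
grasp_force: 0.0
```

View pics/f.png

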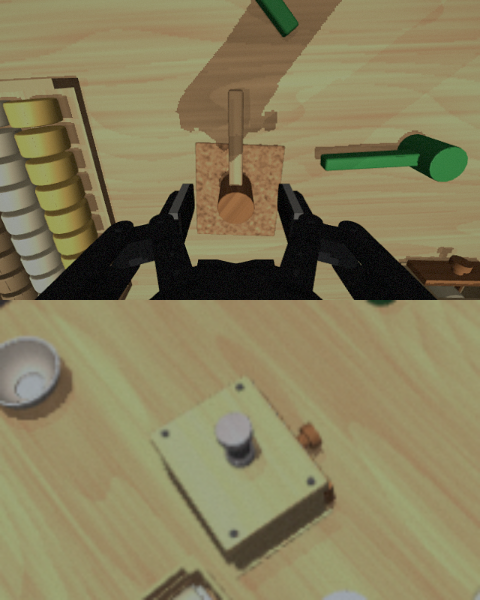

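The mallet stands upright on the pad (head at (236,207)), the cap is back up (235,430), and the drawer is home (knob at (310,437)).

```bash
python3 -c "
from station import bot
print(bot.hand_in())"
```

```text
the job is handed in; nothing more can be done
None
```

I handed the job in at about 23 s (limit 69 s): soap set in the nest and drawer pushed to its stop, stamp driven onto the soap with one mallet blow and back up, mallet upright on its pad. The hand-in gave no verdict.

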